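# Slide the crooked preheater cover home

### The job

The aluminium cover has been left lying crooked on the heating head of the blue board preheater. The head is clamped wherever the last board needed it, so feel for it: without lifting the cover off, push it gently until it lines up with the head and all four of its lips drop over the edges, and leave it lying level and fully home. Do not disturb the other things on the bench.

Things in the scene. Friction and masses are not known exactly. Their poses are not given: they have to be found in the camera images.
- preheater: blue board preheater, fixed: housing 190 (x) x 236 (y) x 60 mm high with a flat deck on top. On the deck is clamped the heating head, a sharp-edged solid dark steel block 116 (x) x 160 (y) x 26 mm, its top 86 mm above the bench; it is off the deck's centre by up to 22 mm in x and y and turned up to 0.08 rad, and not measured. Origin at the centre of the underside, z up.
- cover: loose aluminium cover, about 0.4 kg: a shallow tray turned mouth down, 127 (x) x 171 (y) x 18 mm outside; top plate and four lips 4 mm thick, lips 14 mm deep; mouth 119 x 163 mm, so 1.5 mm clear of the head all round. Origin at the centre of the mouth, level with the lips' lower edges; z up. Home, it lies level on the head, origin 72 mm above the bench.
- spray: white bottle with a blue cap, 60 mm across, 150 mm tall, standing; origin at its base. To be left alone.
- mouse: black computer mouse, 100 x 58 x 32 mm; origin at its underside. To be left alone.
- flux: small amber jar with a steel lid, 56 mm across, 50 mm tall; origin at its base. To be left alone.
- cover_top (a point): centre of the cover's top face, 18 mm above its origin. At the start the cover is off the head's centre by 14 to 34 mm along both x and y, either way, and turned up to 0.12 rad: it leans towards the two lips that hang outside the head, the other two lie on top of it. Pushed inward at the middle of a hanging lip, it slides (under 10 N) until that lip stops squarely against the head.
Things that resemble listed ones, but are neither listed nor needed, are in the scene too. Several things have the shape of the cover; the one meant has the colours described above.

How it is judged (in metres and radians):
At the end, for the whole second after the job is handed in: The cover is home over the head and at rest: level within 0.015 rad, its origin 70 to 74 mm above the bench (72 mm is fully home; only with all four lips over the head can it lie so) (z of cover in the frame of preheater between 0.07 and 0.074 m and angle between cover's own z axis and vertical below 0.015 rad and linear speed of cover below 0.01 m/s); the robot touches nothing.
It fails at once if the cover is lifted off (its origin more than 120 mm above the bench; 86 mm is resting flat on top of the head) (z of cover in the frame of preheater above 0.12 m).
It fails at once if the robot presses on the cover with more than 30 N (contact force between the arm and cover above 30 N).
It fails at once if the robot presses on the preheater with more than 30 N (contact force between the arm and preheater above 30 N).
It fails at once if a bystander is moved more than 20 mm (distance of any of spray, mouse, flux from where it was at the start of the episode above 0.02 m).
It also fails if it takes over 40 s, if anything falls off the work surface, if the arm or the gripper's body presses on something with over 40 N, if the wrist force passes 120 N, or if a joint passes its speed limit or range.

### The arm

A 7-joint arm with a two-finger parallel gripper is mounted at the origin on the work surface. World frame = base frame: x ahead of the robot, y to its left, z up, the work surface at z = 0. Lengths are in m, angles in degrees, forces in N, time in s.
With the tool pointing down it reaches from about 0.425 to 0.875 m from the base axis. Payload 4.7 kg.
Tool frame: the origin (TCP) lies midway between the tips of the shut fingers; the grasp point (between the pads) lies 19 mm behind it; z points along the fingers, y is the line along which they close (so a half turn about z gives the same grasp; the last joint's range is limited). The gripper opens to 87 mm and grips with 3 to 60 N. Pads are 19 mm wide; open, the fingers measure 117 mm over their backs; the gripper's body (75 mm by 190 mm) begins 51 mm behind the grasp point.
Start: joints at [72.714, 18.392, -4.016, 83.108, 1.295, 78.541, -3.26], TCP at [0.202, -0.618, 0.223] pointing down, gripper open.
Joint ranges: [-163.93, 163.93], [-17.29, 119.83], [-79.2, 71.16], [3.27, 140.29], [-89.18, 269.18], [5.43, 117.66], [-154.24, 154.24]. Speed limits (degrees/s): [147.25, 147.25, 180, 180, 180, 180, 180].

### API

Orientations are given as [roll, pitch, yaw] about the fixed x, y, z axes, in that order (R = Rz(yaw) Ry(pitch) Rx(roll)).
In Python, from cell import env, viewer, boxes_of, masks_of gives the robot as it stands. The module is installed in compiled form; this text tells all that it offers.
- The arm moves only by the tool apply_moves, never from a script. Its argument "moves" is a list of rows, each a list of 7 numbers: the shift along the tool's x, y, z scaled (see below), then the turn, a rotation vector about the tool's x, y, z scaled (see below), then the opening, from 0 (shut) to 1 (fully open). A call has 1 to 20 rows; each row is the pose to reach, as a shift and turn from the pose commanded when the call began, along the tool's axes at that moment; what a row does not reach only later rows make up. The controller multiplies each number of a shift by 0.2 m and each number of a turn by 1.5 rad. A row lasts 1/10 s, in which the tool goes at most 50 mm and 8.59 degrees, less where a joint would pass 70% of its speed; a pose out of reach is approached as far as the arm can. A call with a number of a shift or a turn outside -1 to 1 is refused whole. A call with a gripper value outside its range is refused whole. The fingers move at their own pace and stop on an object; "grip_force" is the grip in N (left out, the last holds). Time passes only in rows, so rows that repeat a pose let the fingers close. It gives the time, the measured TCP pose, the force, the opening and the grip force at its end, in the units of the state.
- env.get_obs(): the state, without advancing time (a new reading comes with each control period).
- viewer.read_camera(name): name is "scene" or "top" or "wrist"; returns the picture (420x560x3 uint8, red, green, blue); there is no depth.
- viewer.get_calibration(name): a dict with "fov_y" (degrees; the focal length in pixels is half the picture's height over the tangent of half this angle, whatever the lens; pixels are square), "cx", "cy" (the principal point, pixels), "k1" (the pictures are not rectified: a ray, as slopes to the right and down, at radius r is drawn at 1 + k1 r^2 times it, then the intrinsics apply), "position" and "orientation" of the camera in the world. Camera axes: x right, y up, looking along -z (the intrinsics and any distortion apply to the point x, -y, -z); pixel columns grow to the right and rows downward; lengths in m; the calibration is good to about 2 mm. A picture is of the moment at which its call begins: read the wrist's pose just before it. get_calibration takes no time and is no camera call; for the wrist camera it gives the pose at the moment of the call.
- env.sign_off(): hands the job in; it is judged then, once.
Trained networks look in the newest picture that a camera, given by its name, has taken for a name from the list of things; names that differ only in an ending like _2 or _b are one class to them, and where a whole thing is asked for, a point or a joint stands for the part that bears it (a point fixed in the world has none). Each returns a list of dicts, best first, with "conf" (0 to 1); they miss things now and then, are a little off and sometimes report something else, mostly with a low value. They report only what shows in the picture. A call takes as long as a camera call. They do not tell look-alikes from the thing itself.
- boxes_of(camera, target): "location" ([column, row] in pixels, amid what is visible of it).
- masks_of(camera, target): "pixels" (420x560 bool, what is visible of it) and "location" ([column, row] in pixels, amid what is visible of it).
The state is a dict: "time_s": time; "qpos": joint angles; "joint_velocities": joint speeds; "effort": joint torques, N m; "tool_pos": TCP position; "tool_rot": TCP orientation; "force": force on the tool from outside, world axes, zero at the start; "wrist_torque": the same for the moment, N m; "grip_width": finger opening in m; "grasp_force": force on a finger pad.
Only numpy, scipy, OpenCV 4.12 (cv2) and the standard library are available. Lean on these libraries where they do the work, as an engineer would, in place of code of your own. Each camera call takes 0.05 s, during which the arm holds its last target. There are 200 camera calls.

## Working session

There is one attempt and no reset: what is moved stays moved. The work goes in short steps, Python scripts to look and compute and a tool call to move; the robot and the scene stay as the last step left them, time stands still between calls to the robot, and variables do not carry over. Pictures are saved under pics/ and viewed, at most 10 in all, crops included, and the job is handed in when it is done.

Besides the shell and the picture viewer there is one more tool, called as name(argument=value, ...) on one line, values as JSON. apply_moves: Moves the arm, as the interface text tells. Shifts and turns lie within -1 to 1; 1 stands for 0.2 m of shift or 1.5 rad of turn. Its arguments: {"type":"object","properties":{"moves":{"type":"array","items":{"type":"array","items":{"type":"number","minimum":-1,"maximum":1}}},"grip_force":{"type":"number"}},"required":["moves"]}

```bash
mkdir -p pics
cat > h.py <<'E'
import numpy as np, cv2
from scipy.spatial.transform import Rotation as R
from cell import env, viewer, boxes_of, masks_of
def cam(n):
    c=viewer.get_calibration(n); f=210/np.tan(np.radians(c['fov_y'])/2)
    return c,f
def rot(o): 
    o=np.array(o); return R.from_matrix(o) if o.shape==(3,3) else (R.from_quat(o) if o.size==4 else R.from_euler('xyz',o,degrees=True))
def px2w(n,uv,z,c=None):
    c=c or viewer.get_calibration(n); f=210/np.tan(np.radians(c['fov_y'])/2)
    uv=np.atleast_2d(uv).astype(float)
    d=(uv-[c['cx'],c['cy']])/f; s=d.copy()
    for _ in range(20): s=d/(1+c['k1']*(s**2).sum(1,keepdims=True))
    r=rot(c['orientation']).apply(np.c_[s[:,0],-s[:,1],-np.ones(len(s))])
    p=np.array(c['position']); return p+r*((z-p[2])/r[:,2])[:,None]
def w2px(n,P,c=None):
    c=c or viewer.get_calibration(n); f=210/np.tan(np.radians(c['fov_y'])/2)
    q=rot(c['orientation']).inv().apply(np.atleast_2d(P)-np.array(c['position']))
    s=np.c_[q[:,0],-q[:,1]]/-q[:,2:]; s=s*(1+c['k1']*(s**2).sum(1,keepdims=True))
    return s*f+[c['cx'],c['cy']]
def snap(n,name):
    im=viewer.read_camera(n); cv2.imwrite(f'pics/{name}.png',im[:,:,::-1]); return im
E
python3 - <<'E'
from h import *
o=env.get_obs(); print(o['time_s'],o['tool_pos'],o['tool_rot'],o['force'])
print(viewer.get_calibration('top'),viewer.get_calibration('scene'))
im=snap('top','top1')
for t,z in [('preheater',.06),('cover',.09),('spray',.15),('mouse',.03),('flux',.05)]:
    for b in boxes_of('top',t)[:4]: print(t,b['conf'],b['location'],px2w('top',b['location'],z)[0].round(3))
snap('scene','scene1')
E
```

```text
0.0 [ 0.20164136 -0.61736563  0.22146871] [-1.79892528e+02  7.40769625e-03  1.80946277e+01] [ 0.2647473  -0.56093126  0.0826694 ]
{'fov_y': 52.44238039102832, 'cx': 275.63521103305806, 'cy': 204.95451019827777, 'k1': -0.04649851601258887, 'position': array([ 0.40144642, -0.05060679,  1.31071385]), 'orientation': array([  5.90384161,   0.22330421, -88.42260511])} {'fov_y': 53.95115599493686, 'cx': 281.77210533270267, 'cy': 207.39448715465667, 'k1': -0.12576915542542702, 'position': array([ 1.25475074, -0.30891189,  1.11865226]), 'orientation': array([36.98736243, -0.58873349, 69.56458038])}
preheater 0.91 [272.5, 224.1] [ 0.474 -0.035  0.06 ]
cover 0.86 [286.6, 121.6] [ 0.775 -0.068  0.09 ]
cover 0.8 [174.2, 161.5] [0.647 0.257 0.09 ]
cover 0.74 [275.6, 197.1] [ 0.55  -0.042  0.09 ]
cover 0.73 [151.4, 280.4] [0.302 0.305 0.09 ]
spray 0.73 [109.5, 221.9] [0.462 0.413 0.15 ]
mouse 0.62 [399.5, 178.9] [ 0.624 -0.417  0.03 ]
flux 0.67 [396.7, 255.8] [ 0.391 -0.403  0.05 ]
```

View pics/top1.png

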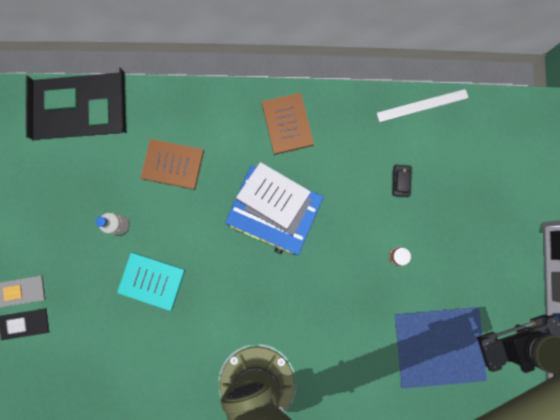

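View pics/scene1.png

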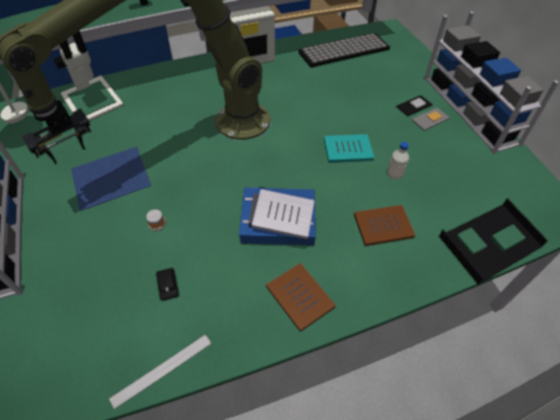

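The top view shows the silver cover at about (275,197), crooked on the blue preheater at about (273,213). The brown and cyan trays are look-alikes, and the spray, mouse and flux are well away. I'll zoom in on both pictures.

Run:
```python
import cv2,numpy as np
a=cv2.imread('pics/top1.png')[150:265,215:335]; b=cv2.imread('pics/scene1.png')[175:255,228:328]
a=cv2.resize(a,(575,551)[:2] and (400,383),interpolation=cv2.INTER_CUBIC); b=cv2.resize(b,(400,320),interpolation=cv2.INTER_CUBIC)
o=np.zeros((383,800,3),np.uint8); o[:,:400]=a; o[:320,400:]=b
cv2.imwrite('pics/crop1.png',o)
```

```text
(no output)
```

View pics/crop1.png

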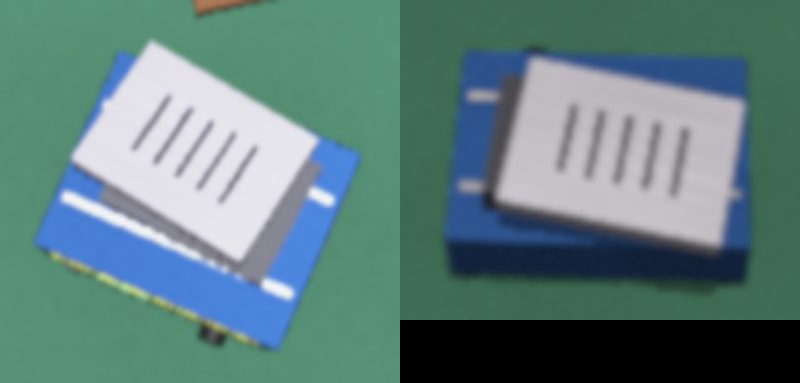

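The cover (left crop corners ~ (151,41),(318,138),(241,264),(71,160)) is displaced up-left of the head. The head shows along the right and bottom, with a corner at ~(258,283).

Run:
```python
from h import *
s=3.3333; f=lambda P:np.array(P)/s+[215,150]
cv=px2w('top',f([[151,41],[318,138],[241,264],[71,160]]),.098)
dk=px2w('top',f([[360,153],[278,349],[36,242]]),.06)
hd=px2w('top',f([[321,165],[258,283],[103,195]]),.086)
for n,p in (('cover',cv),('deck',dk),('head',hd)):
    d=np.diff(p[:,:2],axis=0); print(n,p[:,:2].round(3).tolist(),[ (round(np.hypot(*v),4),round(np.degrees(np.arctan2(v[1],v[0])),1)) for v in d])
print('cov c',cv.mean(0),'deck c',(dk[0]+dk[2])/2)
```

```text
cover [[0.649, 0.005], [0.568, -0.141], [0.458, -0.077], [0.544, 0.071]] [(np.float64(0.1673), np.float64(-118.9)), (np.float64(0.1272), np.float64(150.0)), (np.float64(0.1711), np.float64(60.1))]
deck [[0.561, -0.181], [0.387, -0.113], [0.474, 0.103]] [(np.float64(0.1877), np.float64(158.5)), (np.float64(0.2326), np.float64(67.8))]
head [[0.547, -0.145], [0.443, -0.093], [0.515, 0.043]] [(np.float64(0.116), np.float64(153.3)), (np.float64(0.154), np.float64(62.0))]
cov c [ 0.55495327 -0.03560316  0.098     ] deck c [ 0.51789029 -0.0392741   0.06      ]
```

apply_moves(moves=[[0.85, -0.73, -0.18, 0, 0, 0, 0], [0.85, -0.73, -0.18, 0, 0, 0, 0], [0.85, -0.73, -0.18, 0, 0, 0, 0], [0.85, -0.73, -0.18, 0, 0, 0, 0], [0.85, -0.73, -0.18, 0, 0, 0, 0], [0.85, -0.73, -0.18, 0, 0, 0, 0]])

```text
time_s: 0.95
tool_pos: [0.322, -0.4224, 0.2601]
tool_rot: [179.9, -0.1, 18.6]
force: [-0.0, 0.3, 0.3]
grip_width: 0.047
grasp_force: 0.0
```

apply_moves(moves=[[0.85, -0.73, -0.18, 0, 0, 0, 0], [0.85, -0.73, -0.18, 0, 0, 0, 0], [0.85, -0.73, -0.18, 0, 0, 0, 0], [0.85, -0.73, -0.18, 0, 0, 0, 0], [0.85, -0.73, -0.18, 0, 0, 0, 0], [0.85, -0.73, -0.18, 0, 0, 0, 0]])

```text
time_s: 1.55
tool_pos: [0.4369, -0.2311, 0.2956]
tool_rot: [180.0, -0.1, 18.5]
force: [-0.2, -0.8, 0.3]
grip_width: 0.0025
grasp_force: 0.0
```

apply_moves(moves=[[0.85, -0.73, -0.18, 0, 0, -0.52, 0], [0.85, -0.73, -0.18, 0, 0, -0.52, 0], [0.85, -0.73, -0.18, 0, 0, -0.52, 0], [0.85, -0.73, -0.18, 0, 0, -0.52, 0], [0.85, -0.73, -0.18, 0, 0, -0.52, 0], [0.85, -0.73, -0.18, 0, 0, -0.52, 0]])

```text
time_s: 2.15
tool_pos: [0.5521, -0.04, 0.3307]
tool_rot: [180.0, -0.1, 63.3]
force: [-0.1, -0.1, 0.0]
grip_width: 0.0006
grasp_force: 0.0
```

Run:
```python
from h import *
o=env.get_obs(); print(o['time_s'],o['tool_pos'],o['tool_rot'],o['force'])
print(viewer.get_calibration('wrist'))
snap('wrist','w1')
```

```text
2.15 [ 0.55212166 -0.04000136  0.33065638] [ 1.79997565e+02 -1.38342384e-01  6.32898026e+01] [-0.08876935 -0.09381797  0.04940511]
{'fov_y': 63.54522725582677, 'cx': 281.8250948107371, 'cy': 207.74207766022462, 'k1': 0.002647439276362587, 'position': array([0.5844116 , 0.02544679, 0.49355328]), 'orientation': array([-15.26364623,   0.0851061 , -26.66464269])}
```

View pics/w1.png

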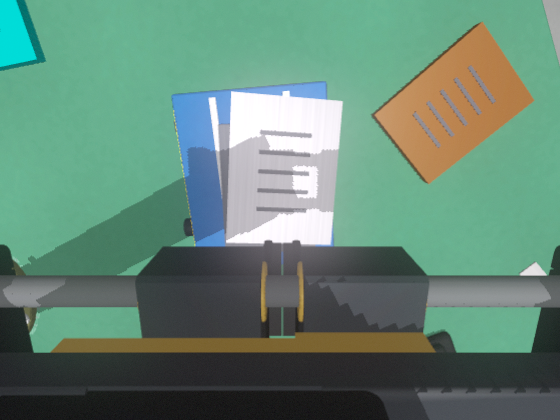

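The wrist view shows the cover's top corners at ~(232,92), (342,101) and (333,245). The dark head strip is at its left, with its (-x,+y) corner at ~(220,124), and the deck corners are at (174,95) and (325,82).

Run:
```python
from h import *
o=env.get_obs();
P=lambda uv,z:px2w('wrist',uv,z)[0][:2]
a=np.radians(-26.7);ex=np.array([np.cos(a),np.sin(a)]);ey=np.array([-ex[1],ex[0]])
tl=P([232,92],.096);tr=P([342,101],.086);br=P([333,245],.096)
h=P([220,124],.086);h2=P([226,240],.086); d1=P([174,95],.06);d2=P([325,82],.06)
ang=lambda v:np.degrees(np.arctan2(v[1],v[0]))
print('cover',tl,tr,br,'c',(tl+br)/2,ang(tr-tl),ang(tr-br)-90)
print('head corner',h,'edge',ang(h-h2)-90,'c',h+.058*ex-.08*ey)
print('deck',d1,d2,ang(d2-d1), np.hypot(*(d2-d1)))
c=h+.058*ex-.08*ey
print('off',((tl+br)/2-c)@ex,((tl+br)/2-c)@ey)
```

```text
cover [0.54483107 0.06916614] [0.6513251  0.00469758] [ 0.56889686 -0.14673539] c [ 0.55686397 -0.03878462] -31.189563241657407 -28.560407342801504
head corner [0.51411296 0.04580957] edge -26.68846474895455 c [ 0.52998298 -0.05172064]
deck [0.47685812 0.10227796] [0.64639133 0.03268427] -22.318239799882612 0.183261540070065
off 0.018202311153975803 0.02363480985159629
```

apply_moves(moves=[[0, 0.25, 0, 0, 0, 0, 0], [0, 0.52, 0.1, 0, 0, 0, 0], [0, 0.52, 0.35, 0, 0, 0, 0], [0, 0.52, 0.6, 0, 0, 0, 0], [0, 0.52, 0.6, 0, 0, 0, 0]])

```text
time_s: 2.7
tool_pos: [0.6376, -0.095, 0.2016]
tool_rot: [-179.2, 0.4, 62.4]
force: [-1.1, 0.6, 0.5]
grip_width: 0.0005
grasp_force: 0.0
```

apply_moves(moves=[[0, 0, 0.24, 0, 0, 0, 0], [0, 0, 0.45, 0, 0, 0, 0], [0, 0, 0.6, 0, 0, 0, 0], [0, 0, 0.675, 0, 0, 0, 0], [0, 0, 0.675, 0, 0, 0, 0], [0, 0, 0.675, 0, 0, 0, 0]])

```text
time_s: 3.3
tool_pos: [0.6445, -0.0916, 0.078]
tool_rot: [179.8, -0.0, 62.7]
force: [0.2, -0.3, 0.1]
grip_width: 0.0001
grasp_force: 0.0
```

apply_moves(moves=[[0, -0.02, 0, 0, 0, 0, 0], [0, -0.04, 0, 0, 0, 0, 0], [0, -0.05, 0, 0, 0, 0, 0], [0, -0.06, 0, 0, 0, 0, 0], [0, -0.07, 0, 0, 0, 0, 0], [0, -0.08, 0, 0, 0, 0, 0], [0, -0.09, 0, 0, 0, 0, 0], [0, -0.1, 0, 0, 0, 0, 0]])

```text
time_s: 4.1
tool_pos: [0.6251, -0.0815, 0.0755]
tool_rot: [-180.0, 0.0, 62.8]
force: [-0.8, 0.4, 0.3]
grip_width: 0.0004
grasp_force: 0.0
```

apply_moves(moves=[[0, -0.005, 0, 0, 0, 0, 0], [0, -0.01, 0, 0, 0, 0, 0], [0, -0.015, 0, 0, 0, 0, 0], [0, -0.02, 0, 0, 0, 0, 0], [0, -0.025, 0, 0, 0, 0, 0], [0, -0.03, 0, 0, 0, 0, 0], [0, -0.035, 0, 0, 0, 0, 0]])

```text
time_s: 4.8
tool_pos: [0.619, -0.0783, 0.0755]
tool_rot: [180.0, 0.0, 62.8]
force: [0.4, 0.4, -0.4]
grip_width: 0.0002
grasp_force: 0.0
```

apply_moves(moves=[[0, -0.005, 0, 0, 0, 0, 0], [0, -0.01, 0, 0, 0, 0, 0], [0, -0.015, 0, 0, 0, 0, 0], [0, -0.02, 0, 0, 0, 0, 0]])

```text
time_s: 5.2
tool_pos: [0.6157, -0.0766, 0.0756]
tool_rot: [180.0, -0.0, 62.8]
force: [0.5, -1.3, -0.4]
grip_width: 0.0004
grasp_force: 0.6
```

apply_moves(moves=[[0, -0.005, 0, 0, 0, 0, 0], [0, -0.01, 0, 0, 0, 0, 0], [0, -0.015, 0, 0, 0, 0, 0], [0, -0.02, 0, 0, 0, 0, 0]])

```text
time_s: 5.6
tool_pos: [0.6122, -0.0748, 0.0758]
tool_rot: [180.0, -0.0, 62.8]
force: [1.3, -1.7, 0.8]
grip_width: 0.0005
grasp_force: 0.7
```

apply_moves(moves=[[0, -0.005, 0, 0, 0, 0, 0], [0, -0.01, 0, 0, 0, 0, 0], [0, -0.015, 0, 0, 0, 0, 0], [0, -0.02, 0, 0, 0, 0, 0]])

```text
time_s: 6.0
tool_pos: [0.6083, -0.0728, 0.0755]
tool_rot: [180.0, 0.0, 62.8]
force: [1.7, -0.3, 0.8]
grip_width: 0.0003
grasp_force: 0.7
```

apply_moves(moves=[[0, -0.005, 0, 0, 0, 0, 0], [0, -0.01, 0, 0, 0, 0, 0], [0, -0.015, 0, 0, 0, 0, 0], [0, -0.02, 0, 0, 0, 0, 0]])

```text
time_s: 6.4
tool_pos: [0.605, -0.071, 0.0757]
tool_rot: [180.0, -0.0, 62.8]
force: [2.5, -0.6, 0.2]
grip_width: 0.0005
grasp_force: 1.0
```

apply_moves(moves=[[0, -0.005, 0, 0, 0, 0, 0], [0, -0.01, 0, 0, 0, 0, 0], [0, -0.015, 0, 0, 0, 0, 0]])

```text
time_s: 6.7
tool_pos: [0.6023, -0.0696, 0.0757]
tool_rot: [180.0, -0.0, 62.8]
force: [2.6, -1.3, 2.0]
grip_width: 0.0006
grasp_force: 1.3
```

Run:
```python
from h import *
a=snap('wrist','w2'); b=snap('top','t2')[150:265,215:335]
o=np.zeros((383,800,3),np.uint8); o[:,:400]=cv2.resize(b,(400,383),interpolation=2); o[:300,400:]=cv2.resize(a,(400,300),interpolation=3)
cv2.imwrite('pics/c2.png',o[:,:,::-1]); print(env.get_obs()['force'],env.get_obs()['tool_pos'])
```

```text
[-0.05470261  0.7247324  -1.83999698] [ 0.60128601 -0.06939735  0.07525392]
```

View pics/c2.png

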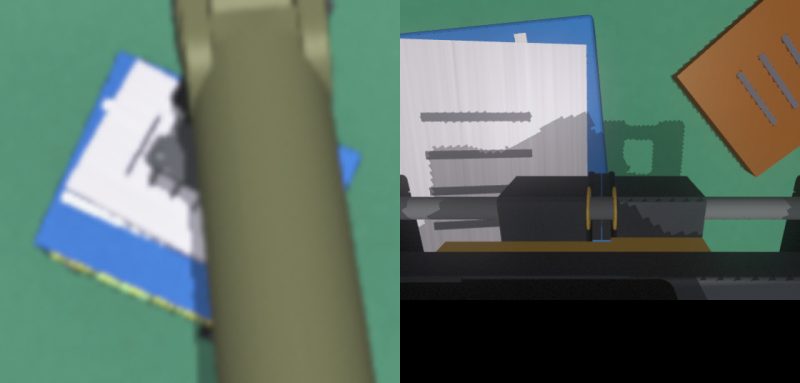

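The cover has moved about 16 mm in -x. It's nearly square, and the head strip on its -x side is gone. I'll keep pushing to the stop.

apply_moves(moves=[[0, -0.005, 0, 0, 0, 0, 0], [0, -0.01, 0, 0, 0, 0, 0]])

```text
time_s: 7.0
tool_pos: [0.6003, -0.0689, 0.0753]
tool_rot: [180.0, 0.0, 62.8]
force: [2.6, -0.3, -2.1]
grip_width: 0.0004
grasp_force: 1.1
```

apply_moves(moves=[[0, -0.004, 0, 0, 0, 0, 0], [0, -0.008, 0, 0, 0, 0, 0]])

```text
time_s: 7.2
tool_pos: [0.5995, -0.0684, 0.0757]
tool_rot: [179.9, -0.0, 62.8]
force: [4.5, -2.2, -0.7]
grip_width: 0.0007
grasp_force: 2.1
```

apply_moves(moves=[[0, -0.003, 0, 0, 0, 0, 0], [0, -0.006, 0, 0, 0, 0, 0]])

```text
time_s: 7.4
tool_pos: [0.5994, -0.0684, 0.076]
tool_rot: [179.8, -0.0, 62.8]
force: [6.5, -3.5, -1.6]
grip_width: 0.0004
grasp_force: 3.4
```

The x-lip is against the head: the force is rising and the tool isn't moving. I'll push slightly more to square it, then back off and lift.

apply_moves(moves=[[0, -0.003, 0, 0, 0, 0, 0], [0, -0.005, 0, 0, 0, 0, 0], [0, -0.005, 0, 0, 0, 0, 0]])

```text
time_s: 7.7
tool_pos: [0.5994, -0.0684, 0.0763]
tool_rot: [179.7, -0.1, 62.7]
force: [7.4, -2.6, -3.5]
grip_width: 0.0006
grasp_force: 3.9
```

apply_moves(moves=[[0, 0.03, 0, 0, 0, 0, 0], [0, 0.1, 0, 0, 0, 0, 0], [0, 0.2, 0, 0, 0, 0, 0], [0, 0.2, -0.25, 0, 0, 0, 0], [0, 0.2, -0.5, 0, 0, 0, 0], [0, 0, -0.7, 0, 0, 0, 0], [0, -0.2, -0.8, 0, 0, 0, 0], [0, -0.35, -0.9, 0, 0, 0, 0], [0, -0.35, -1.0, 0, 0, 0, 0], [0, -0.35, -1.0, 0, 0, 0, 0]])

```text
time_s: 8.7
tool_pos: [0.5349, -0.0341, 0.2784]
tool_rot: [179.8, 0.0, 62.8]
force: [1.1, -0.3, 0.1]
grip_width: 0.0007
grasp_force: 0.0
```

Run:
```python
from h import *
o=env.get_obs(); print(o['time_s'],o['tool_pos'],o['tool_rot'])
a=snap('wrist','w3'); b=snap('scene','s3')[175:255,228:328]
O=np.zeros((420,800,3),np.uint8); O[:,:560]=a; O[:192,560:]=cv2.resize(b,(240,192),interpolation=2)
cv2.imwrite('pics/c3.png',O[:,:,::-1])
```

```text
8.7 [ 0.5349197  -0.03409377  0.27840079] [1.79783912e+02 1.85843145e-03 6.28462995e+01]
```

View pics/c3.png

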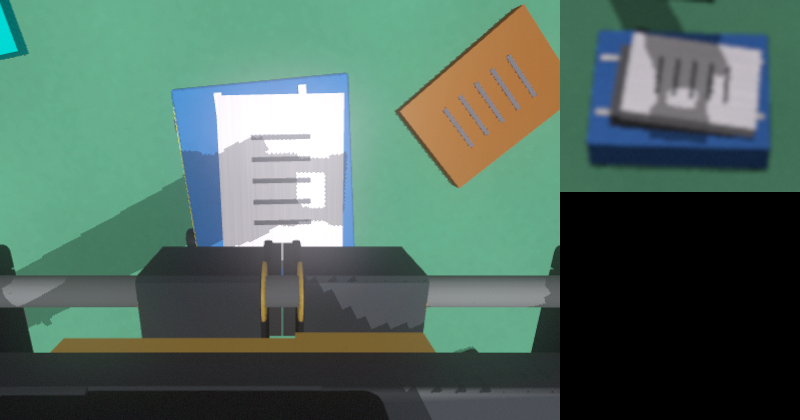

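The cover is now square to the head and still overhangs at +y (far edge at row ~94, columns 217–344). I'll go round to push the +y lip.

apply_moves(moves=[[0.25, 0, 0, 0, 0, 0, 0], [0.5, 0, 0, 0, 0, 0, 0], [0.63, 0, 0.1, 0, 0, 0, 0], [0.63, 0, 0.3, 0, 0, 0, 0], [0.63, 0, 0.5, 0, 0, 0, 0], [0.63, 0, 0.6, 0, 0, 0, 0], [0.63, 0, 0.6, 0, 0, 0, 0]])

```text
time_s: 9.5
tool_pos: [0.5889, 0.0762, 0.1498]
tool_rot: [-179.4, 0.3, 62.8]
force: [0.7, 0.2, -0.1]
grip_width: 0.0003
grasp_force: 0.0
```

apply_moves(moves=[[0, 0, 0.2, 0, 0, 0, 0], [0, 0, 0.35, 0, 0, 0, 0], [0, 0, 0.4, 0, 0, 0, 0], [0, 0, 0.41, 0, 0, 0, 0], [0, 0, 0.41, 0, 0, 0, 0]])

```text
time_s: 10.0
tool_pos: [0.5933, 0.0774, 0.0748]
tool_rot: [179.9, -0.1, 62.8]
force: [0.2, -0.1, 0.9]
grip_width: 0.0001
grasp_force: 0.0
```

apply_moves(moves=[[-0.02, 0, 0, 0, 0, 0, 0], [-0.04, 0, 0, 0, 0, 0, 0], [-0.06, 0, 0, 0, 0, 0, 0], [-0.07, 0, 0, 0, 0, 0, 0], [-0.08, 0, 0, 0, 0, 0, 0]])

```text
time_s: 10.5
tool_pos: [0.5851, 0.0623, 0.0738]
tool_rot: [180.0, 0.0, 62.8]
force: [0.4, -0.2, -0.1]
grip_width: 0.0005
grasp_force: 0.0
```

apply_moves(moves=[[-0.006, 0, 0, 0, 0, 0, 0], [-0.012, 0, 0, 0, 0, 0, 0], [-0.018, 0, 0, 0, 0, 0, 0], [-0.024, 0, 0, 0, 0, 0, 0], [-0.03, 0, 0, 0, 0, 0, 0], [-0.036, 0, 0, 0, 0, 0, 0], [-0.042, 0, 0, 0, 0, 0, 0], [-0.048, 0, 0, 0, 0, 0, 0]])

```text
time_s: 11.3
tool_pos: [0.5809, 0.0547, 0.0738]
tool_rot: [180.0, -0.0, 62.8]
force: [0.3, 1.2, 0.0]
grip_width: 0.0005
grasp_force: 0.8
```

apply_moves(moves=[[-0.005, 0, 0, 0, 0, 0, 0], [-0.01, 0, 0, 0, 0, 0, 0], [-0.015, 0, 0, 0, 0, 0, 0], [-0.02, 0, 0, 0, 0, 0, 0], [-0.025, 0, 0, 0, 0, 0, 0], [-0.03, 0, 0, 0, 0, 0, 0]])

```text
time_s: 11.9
tool_pos: [0.5779, 0.0489, 0.0735]
tool_rot: [180.0, 0.0, 62.8]
force: [0.3, 1.3, 1.4]
grip_width: 0.0002
grasp_force: 0.8
```

apply_moves(moves=[[-0.005, 0, 0, 0, 0, 0, 0], [-0.01, 0, 0, 0, 0, 0, 0], [-0.015, 0, 0, 0, 0, 0, 0], [-0.02, 0, 0, 0, 0, 0, 0]])

```text
time_s: 12.3
tool_pos: [0.5761, 0.0453, 0.0735]
tool_rot: [180.0, 0.0, 62.8]
force: [0.6, 1.3, 0.5]
grip_width: 0.0005
grasp_force: 0.8
```

apply_moves(moves=[[-0.005, 0, 0, 0, 0, 0, 0], [-0.01, 0, 0, 0, 0, 0, 0], [-0.015, 0, 0, 0, 0, 0, 0], [-0.02, 0, 0, 0, 0, 0, 0], [-0.025, 0, 0, 0, 0, 0, 0]])

```text
time_s: 12.8
tool_pos: [0.5737, 0.0408, 0.0735]
tool_rot: [-180.0, 0.0, 62.8]
force: [-0.1, 1.3, 1.3]
grip_width: 0.0005
grasp_force: 0.7
```

apply_moves(moves=[[-0.005, 0, 0, 0, 0, 0, 0], [-0.01, 0, 0, 0, 0, 0, 0], [-0.015, 0, 0, 0, 0, 0, 0]])

```text
time_s: 13.1
tool_pos: [0.5723, 0.0381, 0.0734]
tool_rot: [-180.0, 0.0, 62.8]
force: [1.0, 0.7, 0.9]
grip_width: 0.0005
grasp_force: 0.5
```

apply_moves(moves=[[-0.005, 0, 0, 0, 0, 0, 0], [-0.01, 0, 0, 0, 0, 0, 0]])

```text
time_s: 13.3
tool_pos: [0.5719, 0.0373, 0.0735]
tool_rot: [180.0, -0.1, 62.8]
force: [2.7, 3.7, -1.8]
grip_width: 0.0006
grasp_force: 2.3
```

apply_moves(moves=[[-0.005, 0, 0, 0, 0, 0, 0], [-0.01, 0, 0, 0, 0, 0, 0]])

```text
time_s: 13.5
tool_pos: [0.5718, 0.0372, 0.0737]
tool_rot: [179.9, -0.3, 62.9]
force: [5.2, 7.2, -3.2]
grip_width: 0.0004
grasp_force: 4.3
```

The y-lip has reached its stop at about 9 N. I'll back off and look.

apply_moves(moves=[[0.03, 0, 0, 0, 0, 0, 0], [0.1, 0, 0, 0, 0, 0, 0], [0.2, 0, 0, 0, 0, 0, 0], [0.2, 0, -0.25, 0, 0, 0, 0], [0.2, 0, -0.5, 0, 0, 0, 0], [0, 0, -0.7, 0, 0, 0, 0], [-0.2, 0, -0.8, 0, 0, 0, 0], [-0.4, 0, -0.9, 0, 0, 0, 0], [-0.4, 0, -1.0, 0, 0, 0, 0], [-0.4, 0, -1.0, 0, 0, 0, 0]])

```text
time_s: 14.5
tool_pos: [0.5352, -0.0376, 0.2766]
tool_rot: [179.7, -0.0, 62.6]
force: [-0.8, 0.4, 0.7]
grip_width: 0.0
grasp_force: 0.0
```

Run:
```python
from h import *
o=env.get_obs(); print(o['time_s'],o['tool_pos'],o['tool_rot'])
a=snap('wrist','w4'); b=snap('scene','s4')[175:255,228:328]
O=np.zeros((420,800,3),np.uint8); O[:,:400]=cv2.resize(a[70:250,160:360],(400,360),interpolation=2).repeat(1,0)[:420] if 0 else cv2.copyMakeBorder(cv2.resize(a[70:250,160:360],(400,360),interpolation=2),0,60,0,0,0); O[:320,400:]=cv2.resize(b,(400,320),interpolation=2)
cv2.imwrite('pics/c4.png',O[:,:,::-1])
```

```text
14.5 [ 0.53524231 -0.03761767  0.27655313] [ 1.79716034e+02 -1.90560344e-02  6.26132114e+01]
```

View pics/c4.png

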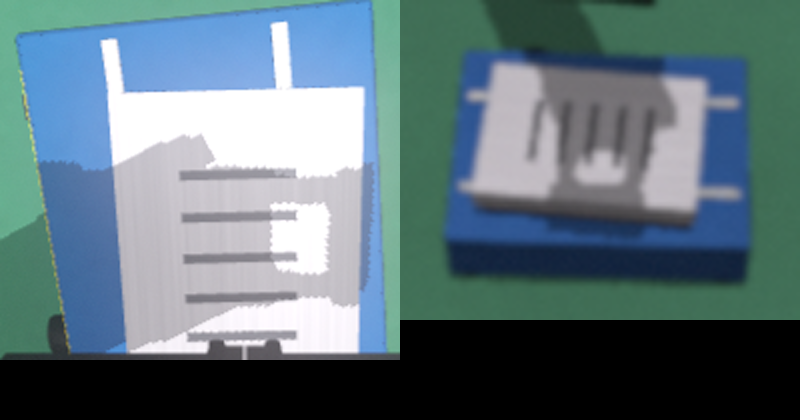

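The lips now look square with the deck lines uncovered on both sides. I'll check the height by touching the top lightly at the -x/-y corner, which was the high one.

apply_moves(moves=[[-0.2, -0.11, 0.15, 0, 0, 0, 0], [-0.39, -0.22, 0.35, 0, 0, 0, 0], [-0.39, -0.22, 0.55, 0, 0, 0, 0], [-0.39, -0.22, 0.7, 0, 0, 0, 0], [-0.39, -0.22, 0.78, 0, 0, 0, 0], [-0.39, -0.22, 0.82, 0, 0, 0, 0], [-0.39, -0.22, 0.82, 0, 0, 0, 0]])

```text
time_s: 15.3
tool_pos: [0.4582, -0.0843, 0.1079]
tool_rot: [-179.8, 0.0, 62.9]
force: [-0.2, 0.0, 0.1]
grip_width: 0.0006
grasp_force: 0.0
```

apply_moves(moves=[[0, 0, 0.005, 0, 0, 0, 0], [0, 0, 0.01, 0, 0, 0, 0], [0, 0, 0.015, 0, 0, 0, 0], [0, 0, 0.02, 0, 0, 0, 0], [0, 0, 0.025, 0, 0, 0, 0]])

```text
time_s: 15.8
tool_pos: [0.4594, -0.0858, 0.1048]
tool_rot: [180.0, 0.0, 62.8]
force: [-0.1, -0.2, 0.1]
grip_width: 0.0006
grasp_force: 0.0
```

apply_moves(moves=[[0, 0, 0.005, 0, 0, 0, 0], [0, 0, 0.01, 0, 0, 0, 0], [0, 0, 0.015, 0, 0, 0, 0]])

```text
time_s: 16.1
tool_pos: [0.4592, -0.0857, 0.1015]
tool_rot: [180.0, 0.0, 62.8]
force: [0.2, 0.4, 0.8]
grip_width: 0.0004
grasp_force: 0.0
```

apply_moves(moves=[[0, 0, 0.005, 0, 0, 0, 0], [0, 0, 0.01, 0, 0, 0, 0], [0, 0, 0.015, 0, 0, 0, 0], [0, 0, 0.02, 0, 0, 0, 0]])

```text
time_s: 16.5
tool_pos: [0.4592, -0.0857, 0.0975]
tool_rot: [180.0, 0.0, 62.8]
force: [0.7, -0.5, -0.2]
grip_width: 0.0006
grasp_force: 0.0
```

apply_moves(moves=[[0, 0, 0.005, 0, 0, 0, 0], [0, 0, 0.01, 0, 0, 0, 0], [0, 0, 0.015, 0, 0, 0, 0]])

```text
time_s: 16.8
tool_pos: [0.4592, -0.0857, 0.0944]
tool_rot: [180.0, 0.0, 62.8]
force: [-0.3, -0.7, -0.3]
grip_width: 0.0003
grasp_force: 0.0
```

apply_moves(moves=[[0, 0, 0.005, 0, 0, 0, 0], [0, 0, 0.01, 0, 0, 0, 0]])

```text
time_s: 17.0
tool_pos: [0.4592, -0.0857, 0.0924]
tool_rot: [-180.0, 0.0, 62.8]
force: [0.1, 0.5, 0.2]
grip_width: 0.0003
grasp_force: 0.0
```

apply_moves(moves=[[0, 0, 0.005, 0, 0, 0, 0], [0, 0, 0.01, 0, 0, 0, 0]])

```text
time_s: 17.2
tool_pos: [0.4592, -0.0857, 0.0905]
tool_rot: [180.0, 0.0, 62.8]
force: [-0.1, 0.4, 0.9]
grip_width: 0.0004
grasp_force: 0.8
```

apply_moves(moves=[[0, 0, 0.004, 0, 0, 0, 0], [0, 0, 0.008, 0, 0, 0, 0]])

```text
time_s: 17.4
tool_pos: [0.4596, -0.0858, 0.0904]
tool_rot: [180.0, 0.0, 62.8]
force: [-5.0, -0.5, 16.5]
grip_width: 0.0004
grasp_force: 7.9
```

apply_moves(moves=[[0, 0, -0.05, 0, 0, 0, 0], [0, 0, -0.2, 0, 0, 0, 0], [0, 0.4, -0.2, 0, 0, 0, 0], [0.5, 0.42, -0.08, 0, 0, 0, 0], [0.65, 0.42, -0.05, 0, 0, 0, 0], [0.65, 0.42, -0.04, 0, 0, 0, 0], [0.65, 0.42, -0.03, 0, 0, 0, 0]])

```text
time_s: 18.1
tool_pos: [0.5949, -0.0017, 0.094]
tool_rot: [-179.9, -0.3, 63.2]
force: [-1.1, 1.3, -0.5]
grip_width: 0.0004
grasp_force: 0.0
```

apply_moves(moves=[[0, 0, 0.007, 0, 0, 0, 0], [0, 0, 0.014, 0, 0, 0, 0], [0, 0, 0.02, 0, 0, 0, 0]])

```text
time_s: 18.4
tool_pos: [0.593, -0.0105, 0.0912]
tool_rot: [180.0, 0.1, 62.6]
force: [-0.3, 0.3, 0.2]
grip_width: 0.0005
grasp_force: 0.0
```

Both opposite corners read home height (90 mm) and the plate is solid on the head. I'll retreat and hand in.

apply_moves(moves=[[0, 0, -0.1, 0, 0, 0, 0], [0, 0, -0.3, 0, 0, 0, 0], [0, 0, -0.55, 0, 0, 0, 0], [0, 0, -0.8, 0, 0, 0, 0], [0, 0, -0.8, 0, 0, 0, 0], [0, 0, -0.8, 0, 0, 0, 0]])

```text
time_s: 19.0
tool_pos: [0.5939, -0.0096, 0.2528]
tool_rot: [179.8, -0.0, 62.7]
force: [-0.9, -0.9, -0.0]
grip_width: 0.0003
grasp_force: 0.0
```

Run:
```python
from h import *
print(env.get_obs()['tool_pos']); print(env.sign_off())
```

```text
[ 0.59385244 -0.00963998  0.25280313]
the job is handed in; nothing more can be done
None
```

I pushed the cover home over the head and handed the job in at about 19 s. By touch its top is at the 90 mm home height at one corner and no higher than 91 mm at the opposite one; sign-off gave no verdict.

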